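Clear the soap trimming board into its offcut drawer

ROBOT

A 6-joint arm with a two-finger parallel gripper is mounted at the origin on a cart in front of the work surface, level with it; the furniture and walls round the work are solid. World frame = base frame: x ahead of the robot, y to its left, z up, the work surface at z = 0. Lengths are in mm, angles in rad, forces in N, time in s.
With the tool pointing down it reaches from about 275 to 825 mm from the base axis. Payload 5.2 kg.
Tool frame: the origin (TCP) lies midway between the tips of the shut fingers; the grasp point (between the pads) lies 19 mm behind it; z points along the fingers, y is the line along which they close (so a half turn about z gives the same grasp; the last joint's range is limited). The gripper opens to 93 mm and grips with 3 to 60 N. Pads are 15 mm wide; open, the fingers measure 128 mm over their backs; the gripper's body (75 mm by 188 mm) begins 65 mm behind the grasp point.
Start: joints at [-1.543, 0.259, 1.535, -0, 1.348, -0.203], TCP at [125.837, -535.416, 218.653] pointing down, gripper open.
Joint ranges: [-3.14, 3.14], [-0.91, 2.08], [0.19, 2.58], [-1.22, 4.36], [0.22, 2.71], [-3.12, 3.12]. Speed limits (rad/s): [2.57, 2.57, 3.14, 3.14, 3.14, 3.14].

INTERFACE

Orientations are given as a rotation vector (axis times angle).
In Python, from workcell import env gives the robot as it stands.
- The arm moves only by the tool send_rows, never from a script. Its argument "series" is a list that holds one entry, the list of rows, each a list of 4 numbers: the shift along the tool's x, y, z in mm, then the turn about the tool's z in degrees. A call has exactly 5 rows; each row is the pose to reach, as a shift and turn from the pose commanded when the call began, along the tool's axes at that moment; what a row does not reach only later rows make up. A row lasts 1/10 s, in which the tool goes at most 50 mm and 8.59 degrees, less where a joint would pass 70% of its speed; a pose out of reach is approached as far as the arm can. A call with a gripper value outside its range is refused whole. "grip" is the opening, from -1 (shut) to 1 (fully open), set as the call begins (left out, the last holds). The fingers move at their own pace and stop on an object; the grip force is fixed at half the most. Time passes only in rows, so rows that repeat a pose let the fingers close, or fill a call up. It gives the time, the measured TCP pose, the force, the opening and the grip force at its end, in the units of the state.
- env.get_state(): the state, without advancing time (a new reading comes with each control period).
- env.read_camera(name): name is "scene" or "side" or "wrist"; returns a dict with "image" (400x640x3 uint8, red, green, blue), "K" (3x3 intrinsics, pixels), "origin" and "orientation" of the camera in the world. Camera axes: x right, y up, looking along -z (the intrinsics and any distortion apply to the point x, -y, -z); pixel columns grow to the right and rows downward; lengths in mm; the calibration is good to about 2 mm. A picture is of the moment at which its call begins. There is no depth.
- env.job_done(): hands the job in; it is judged then, once.
The state is a dict: "clock": time; "joint_pos": joint angles; "joint_velocities": joint speeds; "tau": joint torques, N m; "tool_pos": TCP position; "eef_rot": TCP orientation; "contact_force": force on the tool from outside, world axes, zero at the start; "moment": the same for the moment, N m; "grip_width": finger opening in mm; "grasp_force": force on a finger pad.
Only numpy, scipy, OpenCV 4.12 (cv2) and the standard library are available. Lean on these libraries where they do the work, as an engineer would, in place of code of your own. Each camera call takes 0.05 s, during which the arm holds its last target. There are 200 camera calls.

TASK

Pull the offcut drawer of the soap trimming board right out, then wipe all four soap offcuts off the white board into it with the scraper block, not with the fingers, pressing only lightly because the board scratches. Then stand the scraper upright in the well at the end of the trimming board opposite the drawer, let go of it, and leave the drawer out so that the offcuts can go back to the melting pot. Do not disturb the bottle, the jar and the finished soaps on the desk.

Things in the scene. Friction and masses are not known exactly. Their poses are not given: they have to be found in the camera images.
- trim_board: soap trimming board: a bamboo box 200 mm wide (its x), 262 mm long (its y), 60 mm high, fixed on the desk. Origin: on the desk under its middle; z up. Along its y from the +y end: end wall (131 to 125 mm), scraper well (125 to 89), rim (89 to 83), white work board (83 to -131), which is open at the -y end; 12 mm rims along both long sides. Rims and end wall stand 10 mm above the white board
- panel: the smooth white work board itself, 176 (x) by 214 mm (y) between the rims, its top 50 mm over the desk; the origin is 12 mm below the middle of its top face. The offcut drawer is under it. It scratches if the scraper is pressed on it with more than 30 N
- board_centre (a point): centre of the white board's top face, 50 mm over the desk; axes as trim_board
- board_edge (a point): middle of the white board's open end, on its top face, above the drawer front; axes as trim_board
- well (a point): centre of the floor of the scraper well, 36 mm over the desk (14 mm below the white board's top); the well is 136 mm long along the trim_board's x and 36 mm wide along its y, with walls 24 mm deep; axes as trim_board
- drawer (a joint): how far the offcut drawer is pulled out, m: 0 shut, 0.100 at its stop; it slides along the trim_board's -y with about 1.5 N of friction and stays where it is left
- drawer_floor (a point): middle of the drawer's inner floor (13 mm over the desk), moves with the drawer; inside it is 178 mm in x and 195 mm in y (y -99 to 96), walls 23 mm high; its front panel stands 8 mm thick and reaches 41 mm over the desk. Pulled right out, the drawer lies open for 97 mm in front of the white board's open end
- drawer_handle (a point): middle of the steel bow handle on the drawer front: a round bar 10 mm thick, about 80 mm long along the trim_board's x, 28 mm over the desk, its axis 34 mm in front of the drawer front (29 mm free behind the bar)
- scraper: scraper block, standing upright on the desk to the right of the board: blue block 120 mm long (its x), 24 thick (its y), a black springy rubber lip (118 x 18 mm) under it, a rounded pale wooden grip on top (104 long, 28 thick, from 40 to 78 mm high); 78 mm high, 0.16 kg, same front and back. Origin: middle of the lip's underside; z up. The lip gives about 1 mm per 4 N, 6 mm at most
- blue_bottle: small blue dye bottle standing on the desk, 26 mm wide, 73 mm high, origin under it; bystander
- jar: small powder jar with a white lid, 42 mm wide, 34 mm high, origin under it; bystander
- rose_soap: finished peach soap in the shape of a rose, 46 mm wide, 21 mm high, origin under it; bystander
- peony_soap: finished peach soap in the shape of a peony, 54 mm wide, 18 mm high, origin under it; bystander
- offcut_0: hard peach-coloured soap offcut lying on the white board, 46 mm long (its x), 20 wide, 11 high, 12 g; origin at its centre
- offcut_1: hard peach-coloured soap offcut lying on the white board, 42 mm long (its x), 18 wide, 12 high, 12 g; origin at its centre
- offcut_2: hard peach-coloured soap offcut lying on the white board, 48 mm long (its x), 17 wide, 11 high, 12 g; origin at its centre
- offcut_3: hard peach-coloured soap offcut lying on the white board, 38 mm long (its x), 22 wide, 12 high, 12 g; origin at its centre
There are look-alikes about, which are no part of the job. Leave any grey look-alike of the offcut_1 alone.

How it is judged (in metres and radians):
On the way, in this order (a step that is already met when the one before it is completed fails the run):
1. the drawer is pulled out at least 85 mm (value of joint drawer above 0.085 m), for 0.2 s.
2. all four offcuts lie in the pulled-out drawer (value of joint drawer above 0.08 m and x of offcut_0 in the frame of drawer_floor between -0.09 and 0.09 m and y of offcut_0 in the frame of drawer_floor between -0.099 and 0.097 m and z of offcut_0 in the frame of drawer_floor between -0.004 and 0.034 m and x of offcut_1 in the frame of drawer_floor between -0.09 and 0.09 m and y of offcut_1 in the frame of drawer_floor between -0.099 and 0.097 m and z of offcut_1 in the frame of drawer_floor between -0.004 and 0.034 m and x of offcut_2 in the frame of drawer_floor between -0.09 and 0.09 m and y of offcut_2 in the frame of drawer_floor between -0.099 and 0.097 m and z of offcut_2 in the frame of drawer_floor between -0.004 and 0.034 m and x of offcut_3 in the frame of drawer_floor between -0.09 and 0.09 m and y of offcut_3 in the frame of drawer_floor between -0.099 and 0.097 m and z of offcut_3 in the frame of drawer_floor between -0.004 and 0.034 m), for 0.2 s.
At the end, for the whole second after the job is handed in: The drawer is out by at least 80 mm of its 100 mm; all four offcuts lie inside it (centres less than 34 mm above its floor); the scraper stands upright (within 0.12 rad) at rest on the floor of the well, its base within 15 mm of the well's centre lengthways, 12 mm across and 6 mm in height (all of step 2 and z of scraper in the frame of well between -0.004 and 0.006 m and x of scraper in the frame of well between -0.015 and 0.015 m and y of scraper in the frame of well between -0.012 and 0.012 m and angle between scraper's own z axis and vertical below 0.12 rad and linear speed of scraper below 0.02 m/s); the robot touches nothing.
It fails at once if the scraper is pressed on the white board with more than 30 N (contact force between scraper and panel above 30 N).
It fails at once if an offcut is pushed or held by the fingers or the arm instead of the scraper (contact force between any of the fingers, the arm and offcut_0 above 0.5 N or contact force between any of the fingers, the arm and offcut_1 above 0.5 N or contact force between any of the fingers, the arm and offcut_2 above 0.5 N or contact force between any of the fingers, the arm and offcut_3 above 0.5 N).
It fails at once if a bystander (bottle, jar, finished soap) is moved more than 20 mm or knocked over (distance of any of blue_bottle, jar, rose_soap, peony_soap from where it was at the start of the episode above 0.02 m or angle between any of blue_bottle, jar, rose_soap, peony_soap's own z axis and vertical above 0.5 rad).
It also fails if it takes over 58 s, if anything falls off the work surface, if the arm or the gripper's body presses on something with over 40 N, if the wrist force passes 120 N, or if a joint passes its speed limit or range.

## Working session

There is one attempt and no reset: what is moved stays moved. The work goes in short steps, Python scripts to look and compute and a tool call to move; the robot and the scene stay as the last step left them, time stands still between calls to the robot, and variables do not carry over. Pictures are saved under pics/ and viewed, at most 10 in all, crops included, and the job is handed in when it is done.

Besides the shell and the picture viewer there is one more tool, called after "Call:" as name(argument=value, ...) on one line, values as JSON. send_rows: Moves the arm, as the interface text tells. Its arguments: {"type":"object","properties":{"series":{"type":"array","items":{"type":"array","items":{"type":"array","items":{"type":"number"}}}},"grip":{"type":"number"}},"required":["series"]}

```bash
mkdir -p pics
cat > h.py <<'E'
import numpy as np, cv2
from scipy.spatial.transform import Rotation as R
from workcell import env
def rot(o):
    o=np.array(o,float)
    return o if o.shape==(3,3) else (R.from_rotvec(o).as_matrix() if o.size==3 else R.from_quat(o).as_matrix())
def ray(c,u,v):
    K=np.array(c["K"]); d=np.linalg.inv(K)@np.array([u,v,1.]); d=np.array([d[0],-d[1],-d[2]])
    return np.array(c["origin"],float),rot(c["orientation"])@d
def onz(c,u,v,z):
    o,d=ray(c,u,v); return o+d*(z-o[2])/d[2]
def proj(c,p):
    q=rot(c["orientation"]).T@(np.array(p,float)-np.array(c["origin"])); q=np.array([q[0],-q[1],-q[2]])
    w=np.array(c["K"])@q; return w[:2]/w[2]
def cam(n,save=None):
    c=env.read_camera(n)
    if save: cv2.imwrite("pics/"+save,c["image"][:,:,::-1])
    return c
E
python3 - <<'E'
from h import *
import pickle
cs={}
for n in ["scene","side","wrist"]:
    cs[n]=cam(n,n+"0.png"); print(n,cs[n]["origin"],cs[n]["orientation"],np.array(cs[n]["K"]).tolist(),cs[n].keys())
pickle.dump(cs,open("c0.pkl","wb"))
print(env.get_state())
E
```

```text
scene [-12.21267763 479.19680024 426.47383067] [ 0.46132052 -1.43692087 -2.12862717] [[385.5725321148154, 0.0, 320.2289419807439], [0.0, 385.5725321148154, 195.36781671845958], [0.0, 0.0, 1.0]] dict_keys(['image', 'K', 'origin', 'orientation'])
side [ 241.45967321 -948.40025726  494.83077035] [ 1.04784108 -0.17095927 -0.26663975] [[362.04671802523563, 0.0, 319.4893740239978], [0.0, 362.04671802523563, 199.06150841684203], [0.0, 0.0, 1.0]] dict_keys(['image', 'K', 'origin', 'orientation'])
wrist [ 196.58842755 -518.30750372  383.67662396] [-0.22222576  0.17860461 -1.33195294] [[278.97439436338016, 0.0, 323.45421846352315], [0.0, 278.97439436338016, 203.07570727581498], [0.0, 0.0, 1.0]] dict_keys(['image', 'K', 'origin', 'orientation'])
{'clock': 0.15, 'joint_pos': array([-1.54278631e+00,  2.59191400e-01,  1.53579336e+00,  2.83043301e-05,
        1.34800039e+00, -2.02816928e-01]), 'joint_velocities': array([ 0.00042656, -0.00138371, -0.00380943,  0.00058089, -0.00113197,
        0.00184371]), 'tau': array([ 1.67700447e-03, -4.37643850e+01, -2.84233081e+01,  7.18158809e-02,
        3.80477495e-02, -9.57084831e-05]), 'tool_pos': array([ 125.84286664, -534.99923547,  218.01556086]), 'eef_rot': array([-3.11931801e+00, -3.61608450e-01, -2.34022569e-04]), 'contact_force': array([-0.13007188, -0.25363649,  0.66201435]), 'moment': array([ 0.02183183, -0.00581279,  0.05850213]), 'grasp_force': 0.0, 'grip_width': 92.9694129193021}
```

View pics/scene0.png

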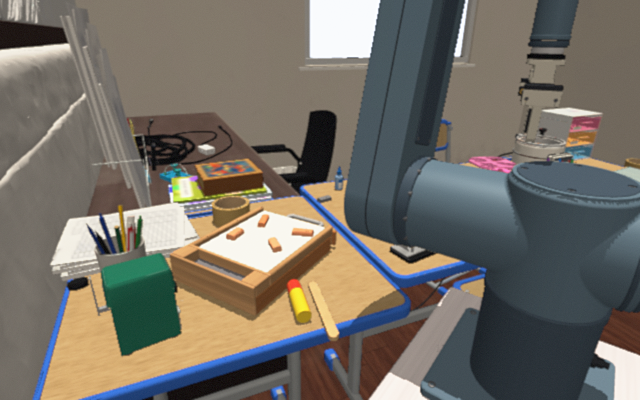

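View pics/side0.png

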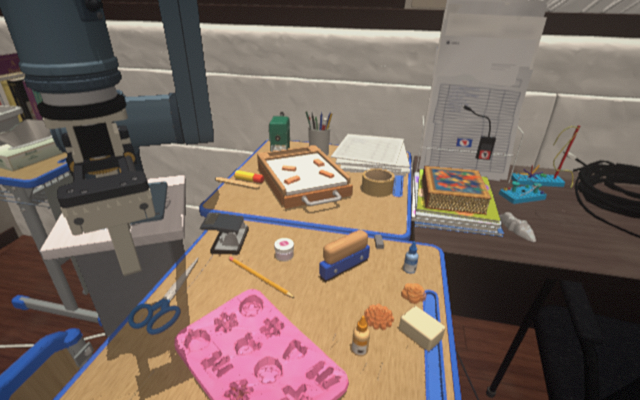

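The scene view shows the board from behind, with the well end towards the camera at (215,275). In the side view:
- **Board:** at (305,175), with the handle at (322,200).
- **Scraper:** the blue block with the pale grip at (345,253). The bench pieces at (240,175), (258,178) and (378,182), and the soap block at (422,327), are not it.
- **Offcuts:** four peach pieces at (309,162), (327,174), (292,180) and (291,168). The grey piece at (379,240) is the look-alike and I'll leave it alone.
- **Bystanders:** jar (284,248), blue bottle (411,258), rose (413,293), peony (378,316).

Run:
```python
from h import *
import pickle
cs=pickle.load(open("c0.pkl","rb"))
im=cs["side"]["image"]; sc=cs["scene"]["image"]
a=cv2.resize(im[140:285,250:390],None,fx=4,fy=4,interpolation=cv2.INTER_CUBIC)
cv2.imwrite("pics/crop1.png",a[:,:,::-1])
def blobs(n,im,lo,hi,box,amin):
    h=cv2.cvtColor(im,cv2.COLOR_RGB2HSV); m=cv2.inRange(h,lo,hi); k=np.zeros_like(m); x0,y0,x1,y1=box; k[y0:y1,x0:x1]=m[y0:y1,x0:x1]
    for c in cv2.findContours(k,cv2.RETR_EXTERNAL,cv2.CHAIN_APPROX_NONE)[0]:
        if cv2.contourArea(c)>amin:
            r=cv2.minAreaRect(c); p=cv2.approxPolyDP(cv2.convexHull(c),3,True)[:,0].tolist()
            print(n,cv2.contourArea(c),np.round(r[0],1),np.round(cv2.boxPoints(r)).tolist() if cv2.contourArea(c)<400 else p)
blobs("panel side",im,(0,0,150),(180,60,255),(255,140,355,215),300)
blobs("panel scene",sc,(0,0,150),(180,60,255),(170,195,340,300),300)
blobs("off side",im,(3,90,140),(14,255,255),(265,150,345,195),20)
blobs("off scene",sc,(3,90,140),(14,255,255),(190,205,320,260),20)
blobs("blue scraper",im,(100,120,40),(130,255,255),(310,235,375,285),50)
blobs("grip",im,(8,60,140),(22,160,255),(315,225,375,275),150)
```

```text
panel side 1889.0 [306.6 171.4] [[346, 182], [287, 192], [267, 160], [317, 153]]
panel side 489.0 [342.5 155.5] [[354, 140], [354, 171], [344, 170], [331, 155], [340, 140]]
panel scene 3853.5 [264.2 240.8] [[323, 227], [267, 271], [200, 247], [261, 211], [320, 221]]
panel scene 918.0 [191.5 222. ] [[213, 199], [198, 238], [170, 249], [170, 195]]
off side 81.0 [318.7 190.6] [[293.0, 194.0], [344.0, 185.0], [344.0, 187.0], [293.0, 197.0]]
off side 55.0 [291.7 179.6] [[284.0, 180.0], [298.0, 175.0], [300.0, 179.0], [285.0, 184.0]]
off side 43.5 [326.3 173.3] [[319.0, 173.0], [320.0, 169.0], [334.0, 174.0], [332.0, 178.0]]
off side 26.5 [288.5 168.5] [[282.0, 167.0], [295.0, 167.0], [295.0, 170.0], [282.0, 170.0]]
off side 28.5 [318.3 162.7] [[313.0, 163.0], [314.0, 159.0], [324.0, 162.0], [322.0, 166.0]]
off side 38.5 [336. 166.] [[326.0, 159.0], [328.0, 157.0], [346.0, 173.0], [344.0, 175.0]]
off side 85.0 [275.2 169.1] [[260.0, 185.0], [266.0, 149.0], [290.0, 153.0], [284.0, 189.0]]
off side 32.0 [303.9 151.9] [[292.0, 152.0], [316.0, 149.0], [316.0, 152.0], [292.0, 155.0]]
off scene 39.5 [273.2 246.6] [[265.0, 247.0], [268.0, 240.0], [282.0, 246.0], [278.0, 254.0]]
off scene 74.5 [302.  232.5] [[292.0, 230.0], [312.0, 230.0], [312.0, 235.0], [292.0, 235.0]]
off scene 69.5 [235.  234.8] [[225.0, 235.0], [242.0, 228.0], [245.0, 235.0], [228.0, 241.0]]
off scene 75.0 [262.8 220.4] [[256.0, 225.0], [263.0, 212.0], [269.0, 216.0], [263.0, 228.0]]
blue scraper 96.5 [345.4 259. ] [[319.0, 263.0], [368.0, 246.0], [371.0, 255.0], [323.0, 272.0]]
grip 1374.0 [344.5 249.5] [[374, 225], [374, 274], [315, 274], [315, 231], [335, 225]]
```

View pics/crop1.png

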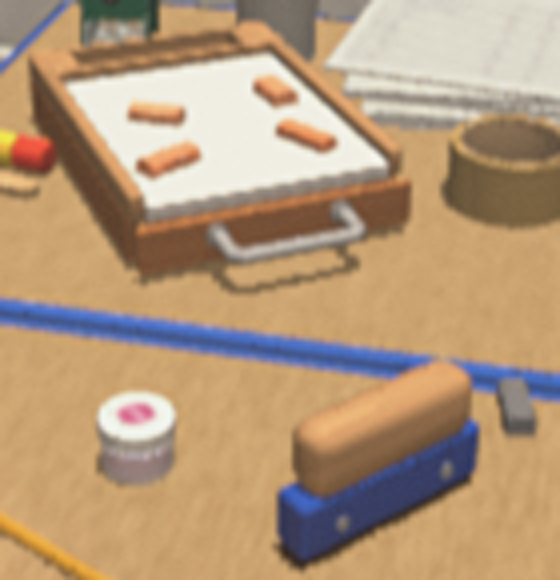

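The crop shows the board with its four peach offcuts. The handle runs from (305,199) to (340,196) in full-image pixels, the scraper sits at about (345,253), and the grey piece to its right is the decoy. Next I fit the poses.

Run:
```python
from h import *
import pickle
from scipy.optimize import least_squares
cs=pickle.load(open("c0.pkl","rb")); s=cs["side"]; c=cs["scene"]
P=lambda u,v:(250+u/4,140+v/4)
obs=[(s,P(141,208),(-88,-131,50)),(s,P(390,170),(88,-131,50)),(s,P(400,160),(100,-131,60)),(s,P(30,55),(-100,131,60)),(s,P(262,22),(100,131,60)),(s,P(137,232),(-100,-131,41)),(s,P(408,182),(100,-131,41)),
 (c,(267,271),(-88,83,50))]
def f(p,o):
    M=R.from_euler('z',p[2]).as_matrix(); return np.concatenate([proj(k,M@np.array(q)+[p[0],p[1],0])-uv for k,uv,q in o])
r=least_squares(lambda p:f(p,obs),[350,-100,0],x_scale=[100,100,.5],loss='soft_l1'); print("board",r.x,np.degrees(r.x[2])); print(np.round(r.fun.reshape(-1,2) if len(r.fun)==16 else r.fun,1))
M=R.from_euler('z',r.x[2]).as_matrix(); b=np.array([*r.x[:2],0])
for n,q in dict(edge=(0,-131,50),well=(0,107,36),handle=(0,-165-8,28)).items(): print(n,np.round(M@np.array(q)+b,1))
# offcuts in board frame (both views)
for k,l in ((s,[(291.7,179.6),(326.3,173.3),(289,168.3),(318.3,162.5)]),(c,[(273.2,246.6),(302,232.5),(235,234.8),(262.8,220.4)])):
    print([np.round(M.T@(onz(k,*u,58)-b)).tolist()[:2] for u in l])
so=[(s,P(300,450),(-52,0,60)),(s,P(470,385),(52,0,60)),(s,P(280,490),(-60,-12,40)),(s,P(478,425),(60,-12,40))]
r2=least_squares(lambda p:f(p,so),[450,-500,0],x_scale=[100,100,.5]); print("scraper",r2.x,np.round(r2.fun,1))
for n,u,z in(("jar",P(138,412),34),("bottle",(411,270),0),("rose",(413,293),10),("peony",(378,316),9),("grey",(379,240),6)): print(n,np.round(onz(s,*u,z)))
```

```text
board [ 4.87055005e+02 -3.61333837e+00  6.62183987e-02] 3.794034771155793
[[ 0.5  0.8]
 [ 0.2 -0. ]
 [ 1.9 -1.5]
 [ 0.7 -0.5]
 [ 2.2  0.2]
 [-2.9 -1.4]
 [-0.5 -0.8]
 [ 2.   1.5]]
edge [ 495.7 -134.3   50. ]
well [480.  103.2  36. ]
handle [ 498.5 -176.2   28. ]
[[-55.0, -78.0], [48.0, -73.0], [-41.0, -5.0], [54.0, 5.0]]
[[-46.0, 20.0], [-59.0, -58.0], [48.0, 26.0], [45.0, -56.0]]
scraper [ 4.71470662e+02 -4.00574084e+02  2.10791437e-01] [-2.5 -1.5 -1.5  0.1  1.8  1.3  2.3 -0.2]
jar [ 362. -330.   34.]
bottle [ 602. -450.    0.]
rose [ 565. -520.   10.]
peony [ 478. -551.    9.]
grey [ 580. -342.    6.]
```

Call:
send_rows(series=[[[40, -21, -2, 2], [80, -42, -4, 4], [120, -62, -6, 6], [160, -83, -8, 8], [200, -104, -10, 9.4]]], grip=1)

```text
clock: 0.65
tool_pos: [297.7, -387.0, 228.5]
eef_rot: [-3.14, -0.102, 0.0]
contact_force: [0.6, -0.2, -0.0]
grip_width: 93.0
grasp_force: 0.0
```

Call:
send_rows(series=[[[40, -30, -3, 0], [80, -60, -6, 0], [120, -90, -10, 0], [160, -120, -10, 0], [180, -136, -10, 0]]])

```text
clock: 1.15
tool_pos: [469.5, -237.8, 238.6]
eef_rot: [-3.139, -0.109, -0.001]
contact_force: [0.2, -1.1, -0.2]
grip_width: 93.0
grasp_force: 0.0
```

Run:
```python
from h import *
import pickle
c=cam("wrist","w1.png"); pickle.dump(c,open("w1.pkl","wb")); s=env.get_state(); print(s["clock"],s["tool_pos"],s["eef_rot"],c["origin"],c["orientation"])
```

```text
1.2 [ 471.03747842 -236.07264157  238.4768144 ] [-3.13735559 -0.11084085 -0.00328757] [ 541.90360831 -232.60382921  404.42411934] [-0.21142681  0.19882758 -1.49230628]
```

View pics/w1.png

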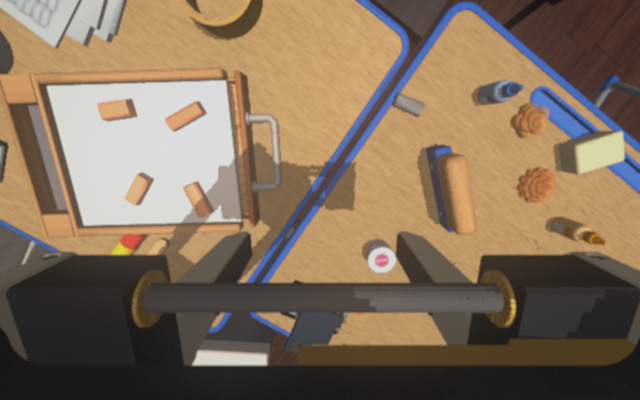

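The wrist view shows the board with its well at the left (45,160), the handle bar at (276,150), the scraper grip at (457,193), the jar (381,257), the bottle (500,92), the grey decoy (408,103) and the soaps (530,120) and (537,184). I'll measure from this view.

```bash
cat >> h.py <<'E'
def mask(im,lo,hi,box):
    h=cv2.cvtColor(im,cv2.COLOR_RGB2HSV); m=cv2.inRange(h,lo,hi); k=np.zeros_like(m); x0,y0,x1,y1=box; k[y0:y1,x0:x1]=m[y0:y1,x0:x1]; return k
def big(k,n=1):
    return sorted(cv2.findContours(k,cv2.RETR_EXTERNAL,cv2.CHAIN_APPROX_NONE)[0],key=cv2.contourArea)[::-1][:n]
def shift(p,q,yaw,yaw1=None):
    """world shift q-p to tool axes for tool x heading yaw (rad)"""
    d=np.array(q)-np.array(p); c,s=np.cos(yaw),np.sin(yaw)
    return np.round([c*d[0]+s*d[1],s*d[0]-c*d[1],-d[2]],1)
def tyaw(rv):
    x=R.from_rotvec(rv).as_matrix()[:,0]; return np.arctan2(x[1],x[0])
E
python3 - <<'E'
from h import *
import pickle
c=pickle.load(open("w1.pkl","rb")); im=c["image"]
k=mask(im,(0,0,120),(180,45,255),(40,70,262,235)); q=big(k)[0]; hull=cv2.convexHull(q)
r=cv2.approxPolyDP(hull,6,True)[:,0]; print("panel px",r.tolist())
W=[onz(c,*p,50)[:2] for p in r]; print(np.round(W,1).tolist())
o=onz
k=mask(im,(0,0,90),(180,60,255),(262,110,290,195)); q=big(k)[0]; print("handle px",cv2.boundingRect(q)); 
ys=np.arange(128,180,8); pts=[]
for y in ys:
    xs=np.where(k[y])[0]; pts.append(onz(c,xs.mean(),y,28)[:2]); 
print("bar",np.round(pts,1).tolist(), [np.where(k[y])[0][[0,-1]].tolist() for y in ys])
k=mask(im,(8,90,110),(20,255,255),(432,145,485,240)); q=big(k)[0]; e=cv2.minAreaRect(q); print("grip px",e,cv2.boxPoints(e).tolist())
b=np.array([onz(c,*p,60)[:2] for p in cv2.boxPoints(e)]); print(np.round(b,1).tolist(),np.round(b.mean(0),1))
k=mask(im,(105,120,40),(130,255,255),(425,140,460,235)); q=big(k)[0]; e=cv2.minAreaRect(q); print("blue",cv2.boxPoints(e).tolist(),np.round([onz(c,*p,40)[:2] for p in cv2.boxPoints(e)],1).tolist())
for q in big(mask(im,(3,90,110),(16,255,255),(85,92,215,216)),6):
    if cv2.contourArea(q)>80: e=cv2.minAreaRect(q); print("off",cv2.contourArea(q),np.round(onz(c,*e[0],60)[:2]),np.round(e[0]),np.round(e[1]))
E
```

```text
panel px [[225, 80], [241, 220], [84, 226], [46, 86]]
[[588.0, -113.0], [415.3, -130.4], [392.1, 80.7], [566.8, 98.5]]
handle px (262, 114, 19, 76)
bar [[537.1, -168.0], [527.0, -168.8], [516.7, -169.7], [506.4, -171.3], [495.8, -171.6], [485.1, -173.2], [474.2, -174.2]] [[271, 277], [272, 277], [272, 278], [273, 279], [273, 279], [274, 280], [275, 280]]
grip px ((458.0, 191.99996948242188), (93.99998474121094, 51.99999237060547), 90.0) [[432.0, 144.99996948242188], [484.0, 144.99996948242188], [484.0, 238.99996948242188], [432.0, 238.99996948242188]]
[[530.8, -364.7], [535.1, -427.5], [414.6, -454.1], [409.8, -385.5]] [ 472.6 -407.9]
blue [[434.4706115722656, 149.8823699951172], [449.0588684082031, 146.2353057861328], [450.4118347167969, 151.64707946777344], [435.8235778808594, 155.2941436767578]] [[524.3, -376.6], [530.1, -394.5], [523.4, -397.5], [517.5, -379.5]]
off 530.0 [546.  12.] [116. 110.] [17. 35.]
off 494.5 [544. -68.] [185. 116.] [15. 38.]
off 358.5 [443. -79.] [198. 199.] [34. 15.]
off 189.0 [451.  -4.] [138. 189.] [14. 30.]
```

Call:
send_rows(series=[[[15, -25, 30, -1], [30, -50, 70, -1.8], [39.5, -62, 110, -1.8], [39.5, -62, 150, -1.8], [39.5, -62, 155, -1.8]]], grip=-0.48)

```text
clock: 1.7
tool_pos: [499.1, -173.8, 79.0]
eef_rot: [-3.132, -0.156, 0.013]
contact_force: [0.1, 0.3, -0.2]
grip_width: 57.9
grasp_force: 0.0
```

Run:
```python
from h import *
import pickle
c=cam("wrist"); c=cam("wrist","w2.png"); pickle.dump(c,open("w2.pkl","wb")); s=env.get_state(); print(s["clock"],s["tool_pos"],tyaw(s["eef_rot"]),s["grip_width"])
k=mask(c["image"],(0,0,90),(180,60,255),(200,50,420,260)); q=big(k)[0]; print(cv2.boundingRect(q))
print(proj(c,s["tool_pos"]),proj(c,[506,-171.3,28]),proj(c,[*s["tool_pos"][:2],28]))
```

```text
1.8 [ 501.74175072 -176.07640803   83.01102433] 0.09797264515148267 49.56042609416628
(200, 94, 79, 166)
[326.0699654  244.33681839] [320.47155234 211.4662989 ] [325.75979092 216.9393268 ]
```

View pics/w2.png

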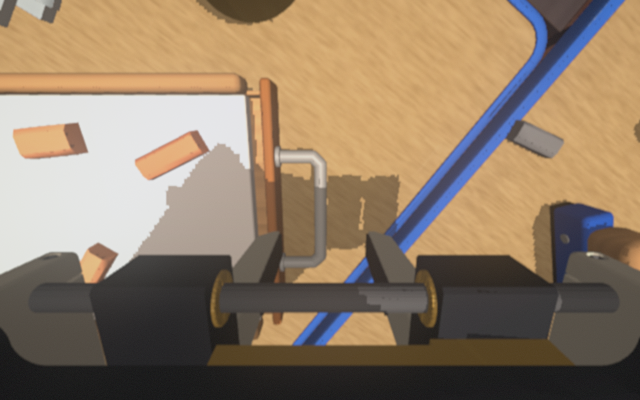

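The view shows the bar from (319,155) to (321,262), with the fingers above straddling it. About 5 mm of correction is needed in y.

Call:
send_rows(series=[[[3.5, -5, 0, 0], [3.5, -5, 5, 0], [3.5, -5, 10, 0], [3.5, -5, 15, 0], [3.5, -5, 20, 0]]])

```text
clock: 2.3
tool_pos: [505.6, -171.1, 63.6]
eef_rot: [3.137, 0.154, 0.001]
contact_force: [0.0, 0.0, -0.6]
grip_width: 24.1
grasp_force: 0.0
```

Call:
send_rows(series=[[[0, 0, 15, 0], [0, 0, 30, 0], [0, 0, 45, 0], [0, 0, 54, 0], [0, 0, 54, 0]]])

```text
clock: 2.8
tool_pos: [504.5, -170.4, 8.3]
eef_rot: [-3.136, -0.154, 0.004]
contact_force: [-0.2, 1.0, -0.8]
grip_width: 24.3
grasp_force: 0.0
```

Call:
send_rows(series=[[[0, 0, 0, 0], [0, 0, 0, 0], [0, 0, 0, 0], [0, 0, 0, 0], [0, 0, 0, 0]]], grip=-1)

```text
clock: 3.3
tool_pos: [506.1, -171.3, 10.4]
eef_rot: [3.137, 0.154, 0.002]
contact_force: [-0.6, 0.1, 3.3]
grip_width: 8.9
grasp_force: 30.0
```

Call:
send_rows(series=[[[0, 15, 0, 0], [0, 35, 0, 0], [0, 55, 0, 0], [0, 75, 0, 0], [0, 90, 0, 0]]])

```text
clock: 3.8
tool_pos: [515.1, -262.7, 10.3]
eef_rot: [3.137, 0.153, 0.002]
contact_force: [2.1, 1.5, 5.8]
grip_width: 9.0
grasp_force: 30.0
```

Call:
send_rows(series=[[[0, 6, 0, 0], [0, 11, 0, 0], [0, 11, 0, 0], [0, 11, 0, 0], [0, 11, 0, 0]]])

```text
clock: 4.3
tool_pos: [514.9, -263.7, 10.0]
eef_rot: [-3.125, -0.152, 0.003]
contact_force: [3.1, 27.8, 19.2]
grip_width: 9.1
grasp_force: 30.0
```

Call:
send_rows(series=[[[0, -4, 0, 0], [0, -8, 0, 0], [0, -8, 0, 0], [0, -8, 0, 0], [0, -8, 0, 0]]])

```text
clock: 4.8
tool_pos: [515.1, -263.7, 10.2]
eef_rot: [-3.137, -0.153, -0.001]
contact_force: [1.2, 4.7, 7.8]
grip_width: 9.4
grasp_force: 30.0
```

Call:
send_rows(series=[[[0, 0, 0, 0], [0, 0, 0, 0], [0, 0, 0, 0], [0, 0, 0, 0], [0, 0, 0, 0]]], grip=-0.5)

```text
clock: 5.3
tool_pos: [514.5, -263.6, 9.4]
eef_rot: [-3.138, -0.154, 0.001]
contact_force: [-0.5, -0.7, 0.4]
grip_width: 23.3
grasp_force: 0.0
```

Call:
send_rows(series=[[[0, 0, -20, 0], [0, 0, -50, 0], [0, 0, -100, 0], [0, 0, -150, 0], [0, 0, -190, 0]]])

```text
clock: 5.8
tool_pos: [514.9, -263.7, 202.6]
eef_rot: [3.136, 0.154, 0.003]
contact_force: [0.7, -1.2, 1.0]
grip_width: 23.3
grasp_force: 0.0
```

Run:
```python
from h import *
import pickle
c=cam("wrist"); c=cam("wrist","w3.png"); pickle.dump(c,open("w3.pkl","wb")); s=env.get_state(); print(s["clock"],s["tool_pos"],tyaw(s["eef_rot"]),s["grip_width"])
```

```text
5.9 [ 517.60383802 -265.69230928  206.60458143] 0.0983745127065332 23.338259522970613
```

View pics/w3.png

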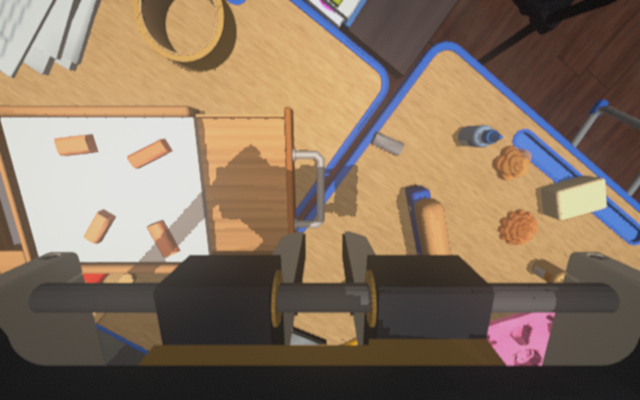

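The drawer is out: open bay from (205,190) to (287,185), bar at (319,190). Checking the travel and getting a first scraper pose.

Run:
```python
from h import *
import pickle
c=pickle.load(open("w3.pkl","rb")); im=c["image"]
for n,u,v,z in (("edgeTop",197,118,50),("edgeBot",209,255,50),("frontTop",288,118,41),("frontin",288,185,41),("bar",320,190,28),("panelbackTop",4,118,50),("panelbackBot",27,262,50),("bluetopcorner",408,190,40),("bluetopcorner2",428,186,40),("griptop",430,200,62)): print(n,np.round(onz(c,u,v,z),1))
k=mask(im,(105,120,40),(130,255,255),(395,175,440,260)); q=big(k)[0]; print(cv2.approxPolyDP(cv2.convexHull(q),2,True)[:,0].tolist())
```

```text
edgeTop [ 588.  -118.3   50. ]
edgeBot [ 422.6 -130.7   50. ]
frontTop [ 598.2 -218.    41. ]
frontin [ 520.1 -223.2   41. ]
bar [ 514.9 -262.8   28. ]
panelbackTop [567.1  93.8  50. ]
panelbackBot [391.4  97.7  50. ]
bluetopcorner [ 527.9 -370.7   40. ]
bluetopcorner2 [ 535.2 -394.3   40. ]
griptop [ 522.5 -390.9   62. ]
[[428, 196], [415, 199], [413, 197], [414, 193], [426, 190]]
```

Call:
send_rows(series=[[[-30, 35, 0, -2], [-60, 70, 0, -4], [-90, 105, 0, -6], [-110, 125, 0, -6], [-110, 125, 0, -6]]], grip=0.5)

```text
clock: 6.4
tool_pos: [414.7, -401.3, 198.4]
eef_rot: [-3.126, -0.311, 0.003]
contact_force: [0.4, 0.6, -0.1]
grip_width: 58.8
grasp_force: 0.0
```

Run:
```python
from h import *
import pickle
c=cam("wrist"); c=cam("wrist","w4.png"); pickle.dump(c,open("w4.pkl","wb")); s=env.get_state(); print(s["clock"],s["tool_pos"],tyaw(s["eef_rot"]),s["grip_width"])
```

```text
6.5 [ 416.89589335 -398.44797931  198.66991636] 0.2009829990686338 66.51800591149424
```

View pics/w4.png

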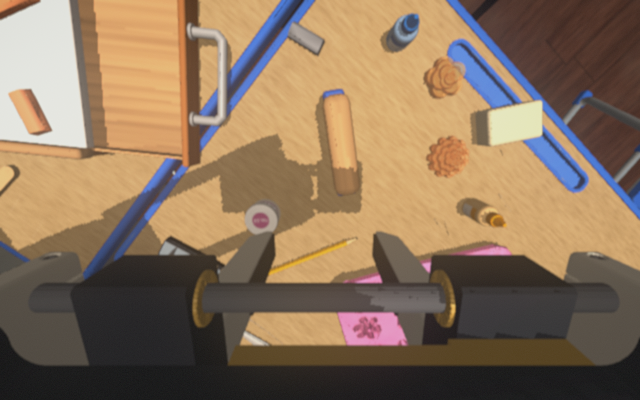

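The view shows the grip at (335,92)–(345,192) with the blue block's end at (333,92). Shadows fall on it, so I take the edges by hand.

Run:
```python
from h import *
import pickle
c=pickle.load(open("w4.pkl","rb")); im=c["image"]
k=mask(im,(5,95,40),(20,255,255),(310,85,368,200)); k=cv2.morphologyEx(k,cv2.MORPH_OPEN,np.ones((5,5))); q=big(k)[0]; e=cv2.minAreaRect(q); print(e)
h=cv2.cvtColor(im,cv2.COLOR_RGB2HSV)
for v in (110,130,150,180): print(v,h[v,315:368:4].tolist())
A=onz(c,336.5,93,66); B=onz(c,345,193,66); print(A,B,np.arctan2(*(A-B)[[1,0]]),np.hypot(*(A-B)[:2]),(A+B)/2)
```

```text
((338.5, 142.0), (114.0, 57.0), 90.0)
110 [[17, 115, 190], [16, 113, 144], [15, 123, 133], [14, 130, 216], [16, 126, 228], [17, 124, 231], [16, 126, 228], [16, 127, 229], [15, 131, 220], [16, 118, 201], [18, 114, 221], [18, 113, 221], [18, 116, 218], [17, 118, 217]]
130 [[17, 116, 217], [17, 116, 143], [17, 115, 149], [15, 129, 164], [15, 130, 220], [17, 123, 232], [17, 123, 231], [17, 124, 231], [16, 129, 226], [15, 131, 204], [18, 115, 220], [18, 115, 219], [17, 117, 216], [18, 116, 218]]
150 [[17, 117, 215], [17, 119, 213], [17, 116, 138], [17, 116, 139], [15, 132, 191], [16, 128, 225], [17, 123, 232], [18, 118, 231], [16, 125, 231], [15, 130, 220], [16, 127, 177], [17, 121, 212], [18, 115, 219], [18, 115, 219]]
180 [[17, 121, 207], [17, 111, 138], [17, 116, 141], [16, 115, 138], [17, 115, 140], [15, 125, 139], [14, 127, 155], [15, 129, 160], [15, 130, 163], [15, 130, 163], [15, 127, 145], [16, 117, 126], [17, 121, 208], [17, 120, 213]]
[ 522.30871876 -390.84997923   66.        ] [ 423.78925274 -421.49608449   66.        ] 0.30157836951235323 103.17591265769023 [ 473.04898575 -406.17303186   66.        ]
```

Call:
send_rows(series=[[[20, 7, 0, -2], [40, 14, 15, -4], [52.5, 19.5, 35, -5], [52.5, 19.5, 65, -5], [52.5, 19.5, 90, -5]]])

```text
clock: 7.0
tool_pos: [474.2, -404.8, 107.8]
eef_rot: [-3.107, -0.458, 0.0]
contact_force: [-1.2, -0.6, -1.3]
grip_width: 69.5
grasp_force: 0.0
```

Call:
send_rows(series=[[[0, 0, 20, 0], [0, 0, 40, 0], [0, 0, 60, 0], [0, 0, 69.5, 0], [0, 0, 69.5, 0]]])

```text
clock: 7.5
tool_pos: [472.8, -405.0, 38.4]
eef_rot: [-3.105, -0.456, 0.003]
contact_force: [0.6, 0.2, 0.5]
grip_width: 69.2
grasp_force: 0.0
```

Call:
send_rows(series=[[[0, 0, 0, 0], [0, 0, 0, 0], [0, 0, 0, 0], [0, 0, 0, 0], [0, 0, 0, 0]]], grip=-1)

```text
clock: 8.0
tool_pos: [472.9, -407.4, 40.7]
eef_rot: [3.108, 0.454, 0.001]
contact_force: [0.3, 0.5, -0.2]
grip_width: 34.6
grasp_force: 0.0
```

Call:
send_rows(series=[[[0, 0, 0, 0], [0, 0, 0, 0], [0, 0, 0, 0], [0, 0, 0, 0], [0, 0, 0, 0]]])

```text
clock: 8.5
tool_pos: [472.8, -407.3, 40.3]
eef_rot: [3.108, 0.454, 0.0]
contact_force: [0.0, -0.3, 0.6]
grip_width: 28.2
grasp_force: 29.2
```

Call:
send_rows(series=[[[0, 0, -30, 0], [0, 0, -65, 0], [4, -15, -95, 0], [13, -50, -95, 0], [24, -90, -95, 0]]])

```text
clock: 9.0
tool_pos: [470.2, -314.4, 136.0]
eef_rot: [3.107, 0.451, 0.002]
contact_force: [0.5, 0.5, -2.7]
grip_width: 28.0
grasp_force: 29.3
```

Call:
send_rows(series=[[[11, -42, 0, 0], [22, -84, 0, 0], [33, -126, 0, 0], [44, -168, 0, 0], [55, -210, 0, 0]]])

```text
clock: 9.5
tool_pos: [462.0, -95.3, 134.9]
eef_rot: [-3.108, -0.453, 0.001]
contact_force: [0.6, -0.2, -1.5]
grip_width: 28.4
grasp_force: 29.3
```

Call:
send_rows(series=[[[11, -42, 0, 3], [22, -84, 0, 6], [32, -125, 0, 9], [37, -143, 0, 10.8], [37, -143, 0, 10.8]]])

```text
clock: 10.0
tool_pos: [456.3, 53.0, 134.9]
eef_rot: [-3.136, -0.165, 0.001]
contact_force: [-0.2, -1.0, -2.6]
grip_width: 28.2
grasp_force: 29.3
```

Run:
```python
from h import *
import pickle
c=cam("wrist"); c=cam("wrist","w5.png"); pickle.dump(c,open("w5.pkl","wb")); s=env.get_state(); print(s["clock"],s["tool_pos"],tyaw(s["eef_rot"]),s["grip_width"],s["contact_force"])
for q in big(mask(c["image"],(3,90,110),(13,255,255),(0,0,640,260)),8):
    if cv2.contourArea(q)>80: e=cv2.minAreaRect(q); p=onz(c,*e[0],58)[:2]-[488,5.5]; print(np.round(e[0]),np.round([.995*p[0]+.0998*p[1],-.0998*p[0]+.995*p[1]]))
```

```text
10.1 [456.99614461  50.5309899  134.96182886] 0.10391494659546707 28.114916121238615 [-0.58650069  0.07555556 -1.18504109]
[621. 177.] [   5. -212.]
[380. 221.] [-37.  -2.]
[456. 238.] [-53. -75.]
[471. 118.] [ 54. -73.]
[321. 179.] [ 3. 51.]
[476. 132.] [ 43. -79.]
```

View pics/w5.png

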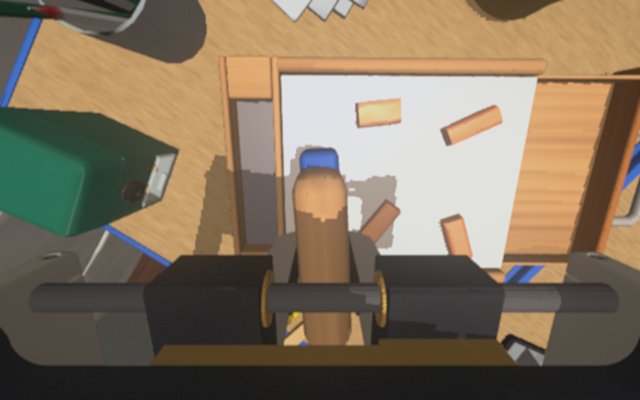

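The view shows the scraper above the far part of the white board. Offcuts are at (380,113), (472,125), (380,221) and (456,238), and the well is the trough at (258,175). I'll refine the board pose and check the clearance to the green box.

Run:
```python
from h import *
import pickle
from scipy.optimize import least_squares
c=pickle.load(open("w5.pkl","rb")); cs=pickle.load(open("c0.pkl","rb"))
obs=[((281,74),(88,83,50)),((536,79),(88,-131,50)),((503,268),(-88,-131,50)),((221,57),(100,131,60)),((279,57),(100,83,60)),((545,60),(100,-131,60))]
def f(p):
    M=R.from_euler('z',p[2]).as_matrix(); return np.concatenate([proj(c,M@np.array(q)+[p[0],p[1],0])-u for u,q in obs])
r=least_squares(f,[488,5,.1],x_scale=[10,10,.1],loss='soft_l1'); print(r.x,np.round(f(r.x),1))
for z in (0,60,100,130): print(z,np.round(onz(c,178,150,z)[:2]),np.round(onz(c,130,148,z)[:2]),"scene:",np.round(onz(cs["scene"],150,255,z)[:2]))
```

```text
[4.86524636e+02 7.64185906e+00 9.64367904e-02] [ 0.   2.1  2.9 -0.6 -1.3  1.7 -3.7 -0.4 -0.3  0.2  6.7 -0.4]
0 [490. 211.] [487. 261.] scene: [691. 124.]
60 [498. 180.] [495. 221.] scene: [592. 174.]
100 [503. 160.] [501. 194.] scene: [526. 207.]
130 [507. 145.] [505. 174.] scene: [477. 232.]
```

Call:
send_rows(series=[[[0, 0, 10, 0], [0, 0, 20, 0], [0, 0, 30, 0], [0, 0, 38, 0], [0, 0, 42, 0]]])

```text
clock: 10.6
tool_pos: [456.6, 50.2, 91.9]
eef_rot: [-3.137, -0.159, 0.003]
contact_force: [-0.1, -0.3, 3.8]
grip_width: 28.2
grasp_force: 29.3
```

Call:
send_rows(series=[[[0, 0, 1, 0], [0, 0, 2, 0], [0, 0, 2.5, 0], [0, 0, 2.5, 0], [0, 0, 2.5, 0]]])

```text
clock: 11.1
tool_pos: [457.4, 50.6, 90.9]
eef_rot: [3.137, 0.16, 0.001]
contact_force: [0.1, 0.9, -2.4]
grip_width: 28.5
grasp_force: 29.4
```

Call:
send_rows(series=[[[0, 0, 0.5, 0], [0, 0, 1, 0], [0, 0, 1.5, 0], [0, 0, 1.5, 0], [0, 0, 1.5, 0]]])

```text
clock: 11.6
tool_pos: [457.4, 50.5, 89.5]
eef_rot: [3.137, 0.16, 0.001]
contact_force: [-1.4, -0.9, 4.0]
grip_width: 28.1
grasp_force: 29.4
```

Call:
send_rows(series=[[[0, 8, 0, 0], [0, 20, 0, 0], [0, 32, 0, 0], [0, 44, 0, 0], [0, 56, 0, 0]]])

```text
clock: 12.1
tool_pos: [463.0, -6.3, 89.2]
eef_rot: [-3.137, -0.158, -0.0]
contact_force: [0.6, 5.0, 5.5]
grip_width: 28.2
grasp_force: 29.4
```

Call:
send_rows(series=[[[0, 12, 0, 0], [0, 24, 0, 0], [0, 36, 0, 0], [0, 48, 0, 0], [0, 60, 0, 0]]])

```text
clock: 12.6
tool_pos: [468.7, -66.0, 89.1]
eef_rot: [-3.137, -0.158, 0.001]
contact_force: [0.2, 4.2, 5.8]
grip_width: 28.6
grasp_force: 29.4
```

Call:
send_rows(series=[[[0, 12, 0, 0], [0, 24, 0, 0], [0, 36, 0, 0], [0, 48, 0, 0], [0, 60, 0, 0]]])

```text
clock: 13.1
tool_pos: [474.5, -125.6, 89.1]
eef_rot: [-3.137, -0.158, 0.001]
contact_force: [-0.9, 5.3, 5.3]
grip_width: 28.0
grasp_force: 29.4
```

Call:
send_rows(series=[[[0, 8, 0, 0], [0, 16, 0, 0], [0, 20, 0, 0], [0, 22, 0, 0], [0, 22, 0, 0]]])

```text
clock: 13.6
tool_pos: [476.9, -146.9, 88.7]
eef_rot: [-3.137, -0.159, 0.001]
contact_force: [0.4, 0.3, -1.5]
grip_width: 28.2
grasp_force: 29.4
```

Call:
send_rows(series=[[[0, 0, -20, 0], [0, 0, -45, 0], [10, -30, -45, 0], [20, -70, -45, 0], [30, -110, -45, 0]]])

```text
clock: 14.1
tool_pos: [496.0, -33.0, 134.3]
eef_rot: [3.137, 0.158, 0.0]
contact_force: [0.4, -0.1, -1.8]
grip_width: 28.6
grasp_force: 29.3
```

Call:
send_rows(series=[[[10, -40, 0, 0], [20, -75, 0, 0], [20, -88, 0, 0], [20, -88, 0, 0], [20, -88, 0, 0]]])

```text
clock: 14.6
tool_pos: [506.6, 55.0, 134.0]
eef_rot: [3.137, 0.161, -0.001]
contact_force: [0.7, -0.4, -1.1]
grip_width: 28.3
grasp_force: 29.4
```

Run:
```python
from h import *
c=cam("wrist","w6.png"); s=env.get_state(); print(s["clock"],s["tool_pos"],tyaw(s["eef_rot"]),s["grip_width"],s["contact_force"])
```

```text
14.65 [506.75701205  54.52470143 134.04241771] 0.10134853203927409 28.106557041498984 [-0.89865719 -0.55525004 -0.85851081]
```

View pics/w6.png

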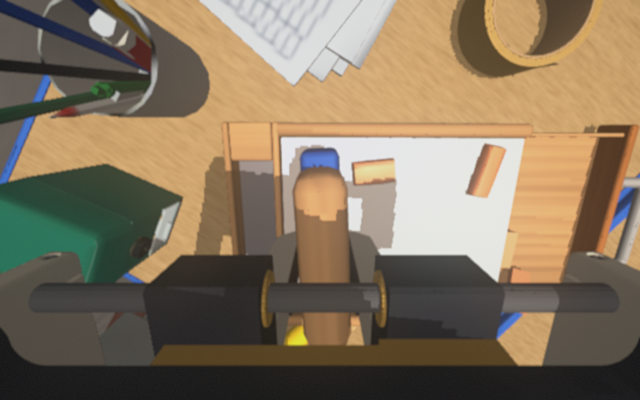

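The first pass put two offcuts in the drawer, around (513,260). Two remain on the board at (374,171) and (487,170), so I start pass two.

Call:
send_rows(series=[[[0, 0, 12, 0], [0, 0, 25, 0], [0, 0, 36, 0], [0, 0, 42, 0], [0, 0, 43, 0]]])

```text
clock: 15.15
tool_pos: [506.3, 54.9, 90.2]
eef_rot: [3.137, 0.158, -0.003]
contact_force: [-2.7, -1.2, 1.2]
grip_width: 28.2
grasp_force: 29.3
```

Call:
send_rows(series=[[[0, 0, 1, 0], [0, 0, 2, 0], [0, 0, 2, 0], [0, 0, 2, 0], [0, 0, 2, 0]]])

```text
clock: 15.65
tool_pos: [507.0, 55.4, 89.5]
eef_rot: [3.137, 0.16, 0.001]
contact_force: [-3.1, -2.8, 3.5]
grip_width: 28.6
grasp_force: 29.3
```

Call:
send_rows(series=[[[-1, 8, 0, 0], [-1.5, 20, 0, 0], [-1.5, 32, 0, 0], [-1.5, 44, 0, 0], [-1.5, 56, 0, 0]]])

```text
clock: 16.15
tool_pos: [511.5, -1.4, 89.3]
eef_rot: [-3.137, -0.159, -0.001]
contact_force: [-0.2, 4.7, 5.5]
grip_width: 28.0
grasp_force: 29.4
```

Call:
send_rows(series=[[[0, 12, 0, 0], [0, 24, 0, 0], [0, 36, 0, 0], [0, 48, 0, 0], [0, 60, 0, 0]]])

```text
clock: 16.65
tool_pos: [517.1, -61.0, 89.2]
eef_rot: [-3.137, -0.158, 0.0]
contact_force: [0.2, 4.7, 6.1]
grip_width: 28.0
grasp_force: 29.4
```

Call:
send_rows(series=[[[0, 12, 0, 0], [0, 24, 0, 0], [0, 36, 0, 0], [0, 48, 0, 0], [0, 60, 0, 0]]])

```text
clock: 17.15
tool_pos: [522.9, -120.3, 89.2]
eef_rot: [-3.136, -0.158, 0.001]
contact_force: [-4.1, 14.8, 22.1]
grip_width: 28.2
grasp_force: 29.9
```

Call:
send_rows(series=[[[0, 8, 0, 0], [0, 16, 0, 0], [0, 20, 0, 0], [0, 24, 0, 0], [0, 24, 0, 0]]])

```text
clock: 17.65
tool_pos: [525.0, -144.7, 88.2]
eef_rot: [-3.138, -0.158, 0.003]
contact_force: [-0.1, -0.4, -1.6]
grip_width: 27.9
grasp_force: 30.0
```

Call:
send_rows(series=[[[0, 0, -20, 0], [0, 0, -45, 0], [0, -20, -45, 0], [-7, -60, -45, 0], [-15, -100, -45, 0]]])

```text
clock: 18.15
tool_pos: [500.1, -45.2, 133.4]
eef_rot: [-3.138, -0.157, 0.002]
contact_force: [0.0, 0.5, -1.4]
grip_width: 27.5
grasp_force: 30.0
```

Run:
```python
from h import *
c=cam("wrist","w7.png"); s=env.get_state(); print(s["clock"],s["tool_pos"],tyaw(s["eef_rot"]),s["grip_width"],s["contact_force"])
```

```text
18.2 [496.55051544 -38.96078467 132.93519347] 0.10246229213773549 27.91317049243452 [-3.87698341  5.82455417 -1.45235953]
```

View pics/w7.png

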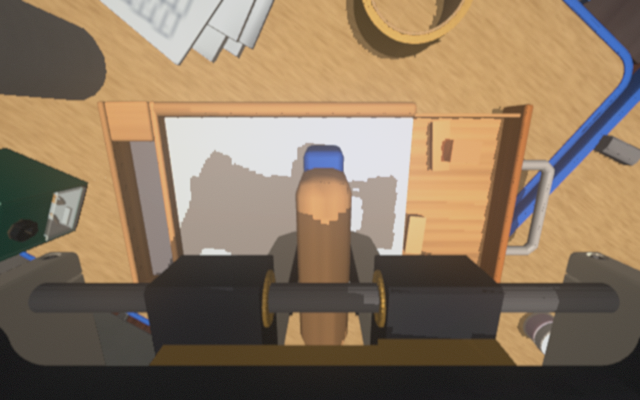

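The last view shows the white board clear, with offcuts in the drawer at about (447,150) and (414,235). I've used all ten pictures, so from here I check numerically.

Run:
```python
from h import *
import pickle
for n in ("w5","w6","w7"):
    im=cv2.imread(f"pics/{n}.png")[:,:,::-1]; q=big(mask(im,(105,120,40),(130,255,255),(290,140,355,200)))[0]; x,y,w,h=cv2.boundingRect(q); r=q[:,0]; print(n,(x,y,w,h),cv2.moments(q)["m10"]/cv2.moments(q)["m00"])
c=cam("wrist","w8.png"); c=cam("wrist"); pickle.dump(c,open("w8.pkl","wb")); s=env.get_state(); print(s["tool_pos"],s["contact_force"])
im=c["image"]; g=cv2.cvtColor(im,cv2.COLOR_RGB2GRAY).astype(int); hs=cv2.cvtColor(im,cv2.COLOR_RGB2HSV)
M=R.from_euler('z',.098).as_matrix()
for q in ((100,131,60),(100,83,60),(68,125,60),(68,89,60),(0,131,60),(0,125,60),(0,89,60),(0,83,60),(60,125,60),(60,89,60),(88,-131,50)): print(q,np.round(proj(c,M@np.array(q)+[487,7,0]),1))
v=200
print([(u,hs[v,u].tolist()) for u in range(100,200,3)])
u=135
print([(v,hs[v,u].tolist()) for v in range(90,170,3)])
for q in big(mask(im,(3,110,60),(14,255,255),(405,105,520,260)),8): 
    if cv2.contourArea(q)>25: e=cv2.minAreaRect(q); print("off",np.round(e[0]),np.round(e[1]),np.round(onz(c,*e[0],20)))
```

```text
w5 (301, 153, 36, 15) 318.7626918536009
w6 (302, 152, 36, 16) 319.70638629283485
w7 (306, 152, 36, 18) 323.60372714486635
[499.23811943 -43.59548613 133.45186205] [-0.65661745 -0.42110882 -0.48533944]
(100, 131, 60) [101.1  98.1]
(100, 83, 60) [160.7  98.5]
(68, 125, 60) [116.1 138.9]
(68, 89, 60) [159.2 139.2]
(0, 131, 60) [123.9 216.3]
(0, 125, 60) [130.5 216.3]
(0, 89, 60) [170.5 216.6]
(0, 83, 60) [177.1 216.6]
(60, 125, 60) [118.  148.6]
(60, 89, 60) [160.6 148.9]
(88, -131, 50) [420.9 116.3]
[(100, [17, 116, 198]), (103, [17, 117, 199]), (106, [17, 115, 204]), (109, [17, 117, 199]), (112, [17, 116, 203]), (115, [16, 116, 205]), (118, [17, 115, 204]), (121, [15, 123, 193]), (124, [14, 129, 205]), (127, [15, 121, 135]), (130, [15, 108, 99]), (133, [15, 106, 99]), (136, [14, 107, 105]), (139, [14, 105, 104]), (142, [15, 106, 99]), (145, [8, 33, 139]), (148, [7, 29, 148]), (151, [9, 29, 148]), (154, [9, 29, 148]), (157, [9, 28, 147]), (160, [8, 28, 148]), (163, [6, 24, 147]), (166, [8, 28, 148]), (169, [14, 123, 219]), (172, [14, 125, 219]), (175, [13, 99, 116]), (178, [12, 91, 101
[... 436 characters left out ...]
5, 130, 215]), (129, [15, 129, 215]), (132, [15, 129, 215]), (135, [14, 129, 203]), (138, [11, 54, 142]), (141, [10, 37, 143]), (144, [12, 50, 133]), (147, [11, 61, 122]), (150, [13, 78, 111]), (153, [14, 95, 105]), (156, [14, 104, 101]), (159, [15, 108, 102]), (162, [14, 105, 102]), (165, [14, 108, 104]), (168, [15, 104, 105])]
off [498. 199.] [ 76. 165.] [ 517. -219.   20.]
off [452. 148.] [12. 23.] [ 563. -161.   20.]
off [426. 147.] [53. 29.] [ 561. -135.   20.]
off [440. 242.] [ 5. 23.] [ 464. -170.   20.]
off [413. 111.] [11. 17.] [ 593. -116.   20.]
off [468. 243.] [31.  6.] [ 466. -200.   20.]
off [514. 109.] [ 6. 11.] [ 605. -211.   20.]
off [461. 171.] [ 5. 19.] [ 542. -174.   20.]
```

Run:
```python
from h import *
import pickle
cs=pickle.load(open("c0.pkl","rb"))["scene"]; w=pickle.load(open("w5.pkl","rb"))
m=mask(cs["image"],(65,80,20),(90,255,255),(95,245,190,360)); q=cv2.approxPolyDP(cv2.convexHull(big(m)[0]),3,True)[:,0]; print(q.tolist())
for p in q: print(p,[np.round(onz(cs,*p,z)[:2]).tolist() for z in (0,60,100,120)])
m=mask(w["image"],(65,80,20),(90,255,255),(0,90,200,260)); q=cv2.approxPolyDP(cv2.convexHull(big(m)[0]),3,True)[:,0]
for p in q: print(p,[np.round(onz(w,*p,z)[:2]).tolist() for z in (0,60,100,120)])
```

```text
[[160, 253], [175, 285], [179, 333], [122, 354], [101, 271], [106, 266]]
[160 253] [[682.0, 106.0], [585.0, 159.0], [519.0, 194.0], [487.0, 211.0]]
[175 285] [[557.0, 155.0], [477.0, 201.0], [424.0, 231.0], [397.0, 246.0]]
[179 333] [[443.0, 226.0], [379.0, 262.0], [336.0, 285.0], [315.0, 297.0]]
[122 354] [[471.0, 301.0], [403.0, 326.0], [358.0, 343.0], [335.0, 351.0]]
[101 271] [[712.0, 215.0], [610.0, 252.0], [542.0, 277.0], [508.0, 289.0]]
[106 266] [[722.0, 200.0], [619.0, 240.0], [550.0, 266.0], [515.0, 279.0]]
[  0 108] [[513.0, 390.0], [517.0, 324.0], [519.0, 280.0], [520.0, 258.0]]
[ 33 111] [[514.0, 357.0], [517.0, 298.0], [519.0, 258.0], [520.0, 238.0]]
[108 151] [[481.0, 285.0], [491.0, 240.0], [497.0, 210.0], [500.0, 195.0]]
[114 165] [[467.0, 280.0], [479.0, 236.0], [487.0, 206.0], [491.0, 192.0]]
[109 207] [[418.0, 290.0], [440.0, 244.0], [455.0, 213.0], [462.0, 198.0]]
[102 224] [[397.0, 299.0], [423.0, 252.0], [441.0, 220.0], [450.0, 204.0]]
[ 59 235] [[378.0, 350.0], [408.0, 292.0], [428.0, 253.0], [438.0, 234.0]]
[  0 209] [[403.0, 412.0], [428.0, 341.0], [445.0, 294.0], [453.0, 271.0]]
```

Call:
send_rows(series=[[[-2, -35, 0, -0.5], [-4, -75, 0, -1], [-6, -115, 0, -1.5], [-8, -150, 0, -2], [-9, -161, 0, -2.5]]])

```text
clock: 18.8
tool_pos: [475.0, 115.4, 133.7]
eef_rot: [-3.133, -0.232, 0.001]
contact_force: [-0.4, -0.9, -2.0]
grip_width: 27.8
grasp_force: 30.0
```

Call:
send_rows(series=[[[0, 0, 8, 0], [0, 0, 16, 0], [0, 0, 23, 0], [0, 0, 25, 0], [0, 0, 25, 0]]])

```text
clock: 19.3
tool_pos: [475.2, 112.7, 108.4]
eef_rot: [3.133, 0.226, -0.002]
contact_force: [0.3, 0.7, -1.9]
grip_width: 27.8
grasp_force: 30.0
```

Run:
```python
from h import *
import pickle
c=cam("wrist","w9.png"); s=env.get_state(); print(s["clock"],s["tool_pos"],tyaw(s["eef_rot"]),s["contact_force"])
hs=cv2.cvtColor(c["image"],cv2.COLOR_RGB2HSV); M=R.from_euler('z',.098).as_matrix()
for q in ((100,131,60),(100,83,60),(68,125,60),(68,89,60)): print(q,np.round(proj(c,M@np.array(q)+[488,7.5,0]),1))
m=mask(c["image"],(105,120,40),(130,255,255),(270,130,380,240)); q=big(m)[0]; print("blue",cv2.boundingRect(q),cv2.approxPolyDP(cv2.convexHull(q),2,True)[:,0].tolist())
x,y,w,h=cv2.boundingRect(q)
for p in ((x,y+3),(x+w,y+3),(x+w/2,y)): print(np.round(M.T@(onz(c,*p,s["tool_pos"][2]-1)-[488,7.5,0]),1))
print("TCP b",np.round(M.T@(s["tool_pos"]-[488,7.5,0]),1))
d=cam("side","s9.png")["image"]; s0=pickle.load(open("c0.pkl","rb"))["side"]
for q in big(mask(d,(3,110,110),(13,255,255),(260,150,370,240)),10):
    if cv2.contourArea(q)>12: e=cv2.minAreaRect(q); print("side off",np.round(e[0]),np.round(e[1]),np.round(M.T@(onz(s0,*e[0],20)-[488,7.5,0])))
```

```text
19.35 [475.50617794 112.90211315 108.86742706] 0.14404579493832853 [ 0.81058758 -0.1333868  -1.0638387 ]
(100, 131, 60) [295.3  82.6]
(100, 83, 60) [362.6  85.9]
(68, 125, 60) [302.6 129.5]
(68, 89, 60) [351.  131.7]
blue (305, 152, 38, 18) [[342, 158], [341, 169], [305, 166], [305, 157], [309, 152], [337, 152]]
[ 54.1 119.7 107.9]
[ 55.1  97.4 107.9]
[ 56.3 108.6 107.9]
TCP b [ -2.1 106.1 108.9]
side off [331. 208.] [22. 75.] [   6. -205.   20.]
side off [302. 203.] [30. 12.] [ -56. -154.   20.]
side off [262. 178.] [3. 9.] [-114.   32.   20.]
side off [351. 195.] [7. 4.] [  84. -162.   20.]
```

Call:
send_rows(series=[[[1, -1, 0, 1], [2, -1, 0, 2], [2, -1, 0, 2.6], [2, -1, 0, 2.6], [2, -1, 0, 2.6]]])

```text
clock: 19.9
tool_pos: [477.2, 115.0, 109.2]
eef_rot: [3.138, 0.157, 0.0]
contact_force: [-0.0, -0.3, -2.1]
grip_width: 28.1
grasp_force: 30.0
```

Call:
send_rows(series=[[[0, 0, 5, 0], [0, 0, 10, 0], [0, 0, 15, 0], [0, 0, 20, 0], [0, 0, 20, 0]]])

```text
clock: 20.4
tool_pos: [476.5, 114.9, 88.1]
eef_rot: [-3.138, -0.157, 0.003]
contact_force: [-0.0, 0.0, -1.8]
grip_width: 27.9
grasp_force: 30.0
```

Call:
send_rows(series=[[[0, 0, 3, 0], [0, 0, 6, 0], [0, 0, 9, 0], [0, 0, 11, 0], [0, 0, 11, 0]]])

```text
clock: 20.9
tool_pos: [477.2, 115.0, 78.0]
eef_rot: [-3.138, -0.157, 0.0]
contact_force: [-0.2, -0.4, -1.0]
grip_width: 27.9
grasp_force: 30.0
```

Call:
send_rows(series=[[[0, 0, 1, 0], [0, 0, 1.5, 0], [0, 0, 1.5, 0], [0, 0, 1.5, 0], [0, 0, 1.5, 0]]])

```text
clock: 21.4
tool_pos: [477.4, 115.0, 76.9]
eef_rot: [3.138, 0.157, 0.001]
contact_force: [-0.0, 0.4, 3.0]
grip_width: 27.9
grasp_force: 30.0
```

Call:
send_rows(series=[[[0, 0, 0, 0], [0, 0, 0, 0], [0, 0, 0, 0], [0, 0, 0, 0], [0, 0, 0, 0]]], grip=0.05)

```text
clock: 21.9
tool_pos: [477.2, 115.0, 76.6]
eef_rot: [-3.138, -0.157, 0.0]
contact_force: [0.4, 0.2, 0.6]
grip_width: 48.8
grasp_force: 0.0
```

Call:
send_rows(series=[[[0, 0, -10, 0], [0, 0, -35, 0], [0, 0, -70, 0], [0, 0, -110, 0], [0, 0, -150, 0]]])

```text
clock: 22.4
tool_pos: [476.8, 115.0, 228.8]
eef_rot: [-3.138, -0.157, -0.0]
contact_force: [0.5, 0.4, -1.1]
grip_width: 49.2
grasp_force: 0.0
```

Call:
send_rows(series=[[[-20, 35, -20, 0], [-40, 75, -30, 0], [-60, 115, -40, 0], [-75, 155, -40, 0], [-80, 190, -40, 0]]])

```text
clock: 22.9
tool_pos: [415.4, -83.6, 268.2]
eef_rot: [3.136, 0.156, 0.003]
contact_force: [0.6, 0.4, -0.7]
grip_width: 48.9
grasp_force: 0.0
```

Run:
```python
from h import *
import pickle
cam("wrist"); c=cam("wrist","w10.png"); pickle.dump(c,open("w10.pkl","wb")); s=env.get_state(); print(s["clock"],s["tool_pos"],s["contact_force"],s["grip_width"])
im=c["image"]; M=R.from_euler('z',.098).as_matrix(); B=np.array([488,7.5,0])
b=lambda u,v,z:np.round(M.T@(onz(c,u,v,z)-B),1)
for z,n in ((50,"panel"),(13,"drawer")):
    # rectified top view of region, mask offcuts
    xs,ys=((-88,88),(-131,83)) if n=="panel" else ((-88,88),(-226,-133))
    P=np.array([proj(c,M@np.array([x,y,z])+B) for x in xs for y in ys],np.float32); D=np.array([[2*(x+100),2*(100-y)] for x in xs for y in ys],np.float32)
    t=cv2.warpPerspective(im,cv2.getPerspectiveTransform(P,D),(400,700))
    print(n,"corners px",np.round(P).tolist())
    for lo,hi in (((3,100,60),(13,255,255)),((5,60,60),(20,255,255))):
      for q in big(mask(t,lo,hi,(24,int(2*(100-ys[1])),376,int(2*(100-ys[0])))),8):
        if cv2.contourArea(q)>150: e=cv2.minAreaRect(q); print(lo,"b",np.round([e[0][0]/2-100,100-e[0][1]/2]),"size",np.round(np.array(e[1])/2),e[2],cv2.contourArea(q)/4)
q=big(mask(im,(105,120,40),(130,255,255),(0,0,320,260)),3)
for k in q: x,y,w,h=cv2.boundingRect(k); print("blue",(x,y,w,h),b(x+w/2,y,76))
```

```text
23.0 [416.29859415 -85.72168079 267.60161032] [ 0.15584184  0.12547493 -0.76472082] 48.815714293129986
panel corners px [[353.0, 186.0], [201.0, 187.0], [357.0, 47.0], [184.0, 47.0]]
(5, 60, 60) b [  -4. -130.] size [169.   2.] 0.680036723613739 43.125
drawer corners px [[413.0, 181.0], [352.0, 182.0], [423.0, 55.0], [355.0, 55.0]]
(3, 100, 60) b [ -72. -163.] size [38. 34.] 9.950627326965332 867.75
(3, 100, 60) b [  55. -179.] size [18. 31.] 49.82076644897461 150.375
(5, 60, 60) b [  -0. -179.] size [ 92. 176.] 90.0 16011.0
blue (43, 148, 149, 90) [-32.6 169.9  76. ]
blue (0, 7, 25, 59) [121.6 256.4  76. ]
blue (149, 67, 18, 12) [ 60.5 104.6  76. ]
```

Run:
```python
from h import *
import pickle
c=pickle.load(open("w10.pkl","rb")); M=R.from_euler('z',.098).as_matrix(); B=np.array([488,7.5,0])
hs=cv2.cvtColor(c["image"],cv2.COLOR_RGB2HSV)
d=cam("side"); hd=cv2.cvtColor(d["image"],cv2.COLOR_RGB2HSV)
for nm,cc,h,z in (("wrist",c,hs,18),("side",d,hd,18)):
  print(nm,"rows y -135..-228 step4; hue (hex-ish) ")
  for y in range(-133,-229,-4):
    r=""
    for x in range(-88,89,4):
        u,v=np.round(proj(cc,M@np.array([x,y,z])+B)).astype(int); H,S,V=map(int,h[v,u]); r+= "0123456789abcdefghijklmnopqrstuvwxyz"[min(H,35)]
    print(y,r)
```

```text
wrist rows y -135..-228 step4; hue (hex-ish) 
-133 cdeddcdccfcdd0zdebcfhgg9bfazzeccfffcbgizzdddb
-137 efffeffefgedfgeehffiihgfjiiggigfgffhihgijhhhe
-141 eefefffeegnnlljhfddehhgfjiiggigfgffhihhijghge
-145 cdeefffeeirrrsssttttjhggjiiggiffgffhihgiihhhf
-149 cdeddefeeirrrrssssttkhgfjiigghgfgffhihghjghhf
-153 ccddddeeelrrrrrsssstjhgfjiigghgfggfghhhhigghf
-157 ddccccdddlrqqrssssssjhgfjiiggigffeeeeedefeefg
-161 cdddddcbcfffhjggiijlihggjiiggigeghhiimnmmmmmh
-165 dddcdddccfffghgfigfiihgfjiigghgfknnnnnmmmlmmi
-169 dddcdddccgffghgfhgfiihgfjiigghgeinljjebfmllli
-173 cddcdddddgfffhggigfiihgfjiihghgfinlabaaahmlki
-177 deedddddegffghgfigfiihgfjiihghgfikhdfeeffghhf
-181 eefffeedegffghggigfiihggjiigghgfghefffffgghhe
-185 eeffffffeggfghggiggiihggjiigghgfgheffgffhghhf
-189 eeeffffeegffghgfighjihghjiigghffggdffffggghhf
-193 eeeffffeeggfghgfihhjihghjiigghffghdgffffhghhf
-197 eeffffffegffgihfighjihghjiigghgfgheffggfhghhf
-201 eeefffffeggfgigfighiigghjihgghffghefffffhghhe
-205 efefffffegffgiggighiigfhiihgghgfghfffgfghghhf
-209 eeeffffeeggfghhgighihgghjihgghgfghgghhgghgigf
-213 eeffffffeggfgihhighihggijiigg
[... 738 characters left out ...]
effffeeeeefffeffffefeeeabbacegfffdbde
-177 efefeecdeffeeefeeffffeeffffeffecccadffggfdeee
-181 eeeeeeeeeefeeeefefffeeefffeffeeeecccfgggfdfee
-185 feefeeeeeefeeeefeefffeffffeffeeeefddgffgfeeee
-189 efeffeeeeefffeffefffeffffeeeeeefefdfgffffeeef
-193 deefeeeeeeeeeeeeeeefeeefeeeeeeeeedcddfeeeeedf
-197 cceededdeedddddeededddeedeeddeddedccdddeeeddd
-201 cdccddccdccdccdccddccdccddccddcdcccccccddcccc
-205 ccccccccdcccccccccccccccccccccccccccdcccccccc
-209 ccdccccdccccdcccccccccccccccccccccdcdbccccccc
-213 cccccccccccbcdbcddccccccbccdcccdddcdccccccccc
-217 ccbcdcccccccgeccccccccccdccdcdccccddegdccdccc
-221 ccccdcccccchggccccccccccdcccccccccfjicccccdbc
-225 ccccccccccddggbccccccbccccccccbcccifhbccbcccc
```

Call:
send_rows(series=[[[4, 20, 30, 0], [8, 45, 65, 0], [12, 70, 100, 0], [16, 81, 125, 0], [16, 81, 125, 0]]])

```text
clock: 23.55
tool_pos: [439.2, -159.7, 138.8]
eef_rot: [-3.133, -0.156, 0.008]
contact_force: [-0.2, 0.8, -0.8]
grip_width: 48.9
grasp_force: 0.0
```

Run:
```python
from h import *
c=cam("wrist"); c=cam("wrist","w11.png"); s=env.get_state(); print(s["clock"],s["tool_pos"])
M=R.from_euler('z',.098).as_matrix(); B=np.array([488,7.5,0])
xs,ys=(-88,88),(-226,-128)
P=np.array([proj(c,M@np.array([x,y,20])+B) for x in xs for y in ys],np.float32); D=np.array([[4*(x+100),4*(-120-y)] for x in xs for y in ys],np.float32); print(np.round(P).tolist())
t=cv2.warpPerspective(c["image"],cv2.getPerspectiveTransform(P,D),(800,450)); h=cv2.cvtColor(t,cv2.COLOR_RGB2HSV)
for lo,hi,n in (((3,100,60),(12,255,255),"orange"),((20,20,120),(32,200,255),"pale")):
  k=cv2.morphologyEx(mask(t,lo,hi,(40,30,760,430)),cv2.MORPH_OPEN,np.ones((5,5)))
  for q in big(k,8):
    if cv2.contourArea(q)>300:
      e=cv2.minAreaRect(q); m=np.zeros_like(k); cv2.drawContours(m,[q],-1,255,-1)
      print(n,"b",np.round([e[0][0]/4-100,-120-e[0][1]/4]),"size",np.round(np.array(e[1])/4),round(e[2]),"px mm2",cv2.contourArea(q)/16,"rgb",np.round(cv2.mean(t,m)[:3]))
print("wood rgb",t[300,400],t[200,400])
```

```text
23.65 [ 440.65930817 -159.77728083  142.02816588]
[[384.0, 220.0], [293.0, 220.0], [395.0, 37.0], [288.0, 37.0]]
orange b [ -75. -165.] size [42. 23.] 23 px mm2 772.15625 rgb [158. 103.  72.]
orange b [ -46. -149.] size [11. 18.] 4 px mm2 176.0 rgb [175. 123.  90.]
orange b [  62. -170.] size [ 3. 12.] 90 px mm2 24.1875 rgb [146. 100.  71.]
pale b [  62. -167.] size [16. 47.] 85 px mm2 507.75 rgb [220. 195. 137.]
pale b [ -24. -150.] size [31. 17.] 2 px mm2 498.0 rgb [220. 207. 151.]
wood rgb [222 169 111] [223 171 115]
```

Run:
```python
from h import *
L=lambda n:cv2.imread(f"pics/{n}.png")[:,:,::-1]
w5,w6=L("w5"),L("w6")
print("panel offcut rgb lit",w5[108,380],w5[112,392],w6[168,370],w6[180,370],w6[170,487],"w6 edge",w6[245,511],w6[275,517])
c11=cv2.imread("pics/w11.png")[:,:,::-1]
def show(im,u0,u1,v0,v1,st):
    h=cv2.cvtColor(np.ascontiguousarray(im),cv2.COLOR_RGB2HSV)
    for v in range(v0,v1,st): print(v,"".join("0123456789abcdefghijklmnopqrstuvwxyz"[min(int(h[v,u,0]),35)]+"0123456789"[h[v,u,2]//26] for u in range(u0,u1,st)))
print("w7"); show(L("w7"),404,470,110,185,3)
print("w11 right"); show(c11,284,374,36,100,3)
print("w11 left"); show(c11,284,374,130,232,3)
```

```text
panel offcut rgb lit [226 213 159] [226 201 149] [230 223 170] [229 189 136] [231 189 131] w6 edge [230 194 137] [229 159 108]
w7
110 f8f8f8f8f7h8h7h8h7h8h7h7h8h8h7h7h7h7h7h7h7h7
113 e8e8e7e7f7g8g8f8g8f8g8g8g8g8g8g8g8g8g8g8g8g8
116 d6d6d6e5e7e7e7e7e7e7e7e7f7e7f7f7f7e7f7f7f7f7
119 z8z8z8e7e8g8g8g8g8e7e7f7g8g8f8g8f7e7f8g8f8g8
122 z8z8z8g8g8g8g8g8f8e6i8i8i8i8i8i8g8g8g8g8g8g8
125 z8z8z8g8h8h8h8h8e6c4i8j8i8i8i8h8h8h8h8h8h8g8
128 z8z8z8f8g8g8f8f8e5c4j8j8i8i8i8h8g8f8f8f8f8f8
131 z8z8z8h8h8h8g8g8d6c4j8i8i8i8i8h8g8g8g8f8g8g8
134 z8z8z8h8i8i8h8g8e6c4i8i8i8i8i8h8h8h8h8h8h8g8
137 z8z8z8i8i8i8i8i8e6c4i8i8i8i8h8h8h8h8g8h8h8h8
140 z8z8z8g8g8g8g8g8d5c5i8i8i8f8b6b6d6f8g8f8f8f8
143 z8z808g8g8g8g8e8d5c5i8i8i8b6c5b5d6f8f8f8f8f8
146 z8z8k8g8g8g8g8g8e6c5i8i8g8b6c5b5d7f8f8f8f8f8
149 z8z8g8h8h8h8h8h8e6d5i8i8g8a6b5c5d7f8f8f8f8g8
152 z8z8f8h8h8h8g8f8d5c5i8i8i8b6b5b5e8f8f8f8f8g8
155 z8z8e8g8f8f8f8f8e6d5i8h8h8b5b5b5f8f8f8f8f8f8
158 z8z8e8f8f8f8f8f8e5d5i8i8g8a6c5b5f8f8f8f8f8f8
161 z8z8e8f8f8f8f8e8e5d5i8h8g8e7f7d6g8f8f8f8f8f8
164 z8z8e8f8f8f8f8e8d5c5i8i8h8h8h8g8g8g8g8g8g8g8
167 z8z8f8f8g8f8g8g8e6d5h8h8h8h8h8g8f8f
[... 3191 characters left out ...]
e5e5f5e5e5e5e5d5a6b6b6b6a6b6c5f5e6f7f5e5e5e5e5e5f5
202 e6d6d5d4e5e5e5e5e5e5e5e5b6b6b6a6a6a6a5e5e5e7e7e5e5e5f5e5e5e5
205 d6e6f5e4e5e5e5e5e5e5e5d5a6b6b6a6a6a6b5f5e5f7e7e5e5e5e5f5e5e5
208 c6d6e5d4d5e5e5e5e5f5e5c5b6b6b6b6a6a6d5e5e5e8e8e5f5e5e5e5e5e5
211 d6c6e6e4e5e5e5e5e5e5e5a6b6a6a6b6b6a5e5e5e5e7f7e4f4e4e4e4e4e4
214 e6d6d6e4f5e5e5e5d5e5d5a6b6a6a6a6b6b5e4e4e5e7e6d4e4e4e4e4e4e4
217 e6d6d6e4e5e5e5e5f5e5b5b6b6a6a6a6b6d4e4e4e5f5e4e4e4e4e4e4e4e4
220 d6e6e6e3e3e3e3d3e3d4b6a6a6a6a6a6b5e3e3d3e3e3d3e3e3e3e3e3e3e3
223 d6e6d6d3d3e3e3e3d3b5a6a6a6a6a6a6b4e3e3e3e3d3e3e3d3e3e3d3e3e3
226 e6d6e6d5e5e5f5e5e5b5a6a6a6a6a6a6e5e5e5e5e5d5e5e5e5e5e5e5e5e5
229 d4d4e4g4g4g4g4g4g4g4e4c5a5a6a6c5h6g6h6h7z6z7z6z3z3z3z3z6z6z6
```

Call:
send_rows(series=[[[10, 35, 0, 0], [20, 70, 0, 0], [30, 105, 0, 0], [35, 140, 0, 0], [35, 160, 0, 0]]])

```text
clock: 24.15
tool_pos: [493.5, -318.5, 144.4]
eef_rot: [3.134, 0.158, 0.005]
contact_force: [0.0, 0.4, -0.4]
grip_width: 48.9
grasp_force: 0.0
```

Run:
```python
from h import *
cam("wrist"); c=cam("wrist","w12.png"); s=env.get_state(); print(s["clock"],s["tool_pos"])
M=R.from_euler('z',.098).as_matrix(); B=np.array([488,7.5,0])
pr=lambda x,y,z:np.round(proj(c,M@np.array([x,y,z])+B)).astype(int)
for q in ((88,-131,50),(-88,-131,50),(88,-228,41),(-88,-228,41),(62,-167,13),(88,-131,13),(-88,-131,13)): print(q,pr(*q))
im=c["image"]; h=cv2.cvtColor(im,cv2.COLOR_RGB2HSV)
a=pr(88,-131,50); b=pr(20,-215,13)
print(a,b)
for v in range(a[1]-4,b[1]+4,3): print(v,"".join("0123456789abcdefghijklmnopqrstuvwxyz"[min(int(h[v,u,0]),35)]+"0123456789"[h[v,u,2]//26] for u in range(a[0]-9,b[0],3)))
```

```text
24.25 [ 492.83041466 -318.74979152  143.96813981]
(88, -131, 50) [95 77]
(-88, -131, 50) [131 263]
(88, -228, 41) [212  79]
(-88, -228, 41) [229 259]
(62, -167, 13) [165 111]
(88, -131, 13) [124  84]
(-88, -131, 13) [152 248]
[95 77] [216 153]
73 f4f3e3e3f3e3e3d3e3c3g5h7h7h7h7h7h7h7h7h7h8h7h8h8h8h8h7h7h8h8h7h8h7h7h8h8h7h8h8h8h8h8h8f7
76 g4g4g4f3e3f5f8f8f8f8f8g8f8g8g8g8g8g8g8g8g8g8g8g8g8g8g8g8g8g8g8g8g8g8g8g8g8g8g8g8g8g8g8f7
79 u8u8y8e6f4e4f4e4f4f4e4e4e4e4e4e4f4f4f4f4f4f4f4f4f4f4f4f4e4f4f4f4f4f4f4f4f4f4f5f4f4f5f5e5
82 u8z8z8f7g4f4f4e4e4e4e4e7e6f5e5e5e4f5e7e6f5f5f5f5f5f7f6f5f5f5f5f5f7f6f5f5f5f5f5g6f6f5f5e5
85 z8z8z8i8f4f4e4f5e5e5f5e7g8g8g8g8f8f8g8g8g8g8g8f8g8e7e8g8g8g8g8f8g8g8g8g8g8g8f8g8g8g8g8f8
88 z8z8z8n8e4f4d4f5f5e5e5e6g8g8g8g8g8g8g8g8g8g8g8f8g8e8c4f8g8g8g8g8g8g8g8h8h8g8g8h8h8h8h8g8
91 z8z8z8q8f5e4e4e5e5e5f5f5g8f8f8f8g8g8g8g8g8g8g8f8g8g8c4f8g8g8g8g8g8g8h8g8h8h8h8h8h8h8h8h8
94 z8z8u8u8e6f4e4f5e5f5f5f5f8g8f8g8f8g8f8g8g8g8g8f8g8g8d5e6f8f8f8g8g8g8g8g8g8g8g8g8g8g8g8g8
97 z8z8z8u8f7h4g4e5f6e6e6e6f7g8g8g8h8g8g8g8g8g8g8f8g8g8e7d4g8g8g8g8g8g8g8g8g8g8g8g8g8g8g8g8
100 z8z8z8z8i8f4e4e5f6e6e6e6
[... 1038 characters left out ...]
8g8g8g8g8f8g8g8g8g8d5f8g8g8g8g8g8g8g8g8g8g8g8g8g8
136 u8z8z8z8z8u8r8g5h4d4e5f5f5e5e6f8f8f8f8f8f8f8f8f8f8e7f8f8f7f7f8f8f8f8f8f8f8f8f8f8f8f8f8f8
139 z8z8z8u8z8z8u8e6e4e4e5e5e5e5e5e8f8f8f8f8f8f8f8f8f8f8f8f8f8f8f8f8f8f8f8f8f8f8f8f8f8f8f8f8
142 z8z8z8z8z8z8z8d7f4f4e5e5e6e5e5e8g8f8g8f8g8g8f8g8g8g8f8g8g8f8f8f8f8g8g8g8g8f8g8g8g8g8g8g8
145 z8z8z8u8z8z8z8g8e4e4d5e6e6e6e6f8g8g8g8g8g8g8g8g8g8g8g8g8g8g8h8h8g8g8g8g8g8g8g8g8g8g8g8g8
148 z8z8z8z8z8z8z8m8f4e4e5e5e5e5f5e8f8f8f8f8g8g8g8f8g8f8g8g8g8g8g8g8f8g8g8g8g8f8f8f8f8f8g8f8
151 z8z8z8z8z8u8z8r8e5g4e4e5e5e5f5e8g8g8g8g8g8g8g8g8g8f8f8g8g8g8f8g8g8g8g8f8g8g8g8g8g8g8f8g8
154 z8z8z8z8z8z8z8u8d6g4e4e5e5e5f5e7f8f8g8g8g8g8g8g8g8g8g8g8g8g8g8g8g8g8g8g8g8g8f8g8g8g8g8g8
```

The oblique view settles it: at the right, one offcut lies across another, and the other two lie separately on the left. So all four are in the drawer. The white board is clear, the scraper is in the well and the arm is touching nothing, so I hand in.

```bash
python3 -c "
from h import *
print(env.job_done())"
```

```text
the job is handed in; nothing more can be done
None
```

I handed the job in at about 24 s of the 58 s: my readings show the drawer fully out, all four offcuts wiped into it, and the scraper released standing in the well; the hand-in returned no verdict, and 22 N was the highest force read against the 30 N limit, sampled only every half second.

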